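# Seat a drive in the test dock and snap its latch shut

### The arm

A 6-joint arm with a two-finger parallel gripper is mounted at the origin on the work surface. World frame = base frame: x ahead of the robot, y to its left, z up, the work surface at z = 0. Lengths are in m, angles in rad, forces in N, time in s.
With the tool pointing down it reaches from about 0.35 to 0.775 m from the base axis. Payload 7.3 kg.
Tool frame: the origin (TCP) lies at the very end of the fingers, on their centre line; the grasp point (between the pads) lies 19 mm behind it; z points along the fingers, y is the direction in which the jaws open and shut (so a half turn about z gives the same grasp; the last joint's range is limited). The gripper opens to 92 mm and grips with 3 to 60 N. Pads are 19 mm wide; open, the fingers measure 130 mm over their backs; the gripper's body (75 mm by 190 mm) begins 47 mm behind the grasp point.
Start: joints at [1.169, 0.342, 1.524, -0, 1.275, -0.146], TCP at [0.133, 0.508, 0.193] pointing down, gripper open.
Joint ranges: [-2.53, 2.53], [-0.77, 2.02], [0.04, 2.7], [-1, 4.14], [0.28, 2.66], [-3.11, 3.11]. Speed limits (rad/s): [2.57, 2.57, 3.14, 3.14, 3.14, 3.14].

### API

Orientations are given as [roll, pitch, yaw] about the fixed x, y, z axes, in that order (R = Rz(yaw) Ry(pitch) Rx(roll)).
In Python, from cell import observe, read_camera, camera_info, hand_in gives the robot as it stands.
- The arm moves only by the tool jog_arm, never from a script. Its argument "rows" is one flat list of numbers, 5 for each row, row after row: the finger opening in mm, from 0 to 91.8, then the shift along the tool's x, y, z in mm, then the turn about the tool's z in degrees. In form: [gripper, tx, ty, tz, roll, gripper, tx, ty, tz, roll, ...]. A call has 1 to 20 rows; each row shifts and turns the commanded pose from where the row before left it, along the tool's axes as they then stand; what a row does not reach is not made up. A row lasts 1/10 s, in which the tool goes at most 50 mm and 8.59 degrees, less where a joint would pass 70% of its speed; a pose out of reach is approached as far as the arm can. A call with a gripper value outside its range is refused whole. The fingers move at their own pace and stop on an object; "grip_force" is the grip in N (left out, the last holds). Time passes only in rows, so rows that do not move let the fingers close. It gives the time, the measured TCP pose, the force and the opening at its end, in the units of the state.
- observe(): the state, without advancing time (a new reading comes with each control period).
- read_camera(name): name is "scene" or "top"; returns (picture, depth): 420x560x3 uint8, red, green, blue; 420x560 float32, m along the optical axis (not along the pixel's ray), 0 where there is no reading.
- camera_info(name): a dict with "fx", "fy", "cx", "cy" (pixels), "distortion" ([k1, k2, p1, p2, k3] as OpenCV has them; the pictures are not rectified), "extrinsics" (4x4, takes a point from camera to world coordinates). Camera axes: x right, y up, looking along -z (the intrinsics and any distortion apply to the point x, -y, -z); pixel columns grow to the right and rows downward; lengths in m; the calibration is good to about 2 mm. A picture is of the moment at which its call begins. camera_info takes no time and is no camera call.
- hand_in(): hands the job in, once; it reports no verdict.
The state is a dict: "time": time; "qpos": joint angles; "qvel": joint speeds; "joint_efforts": joint torques, N m; "tool_pos": TCP position; "tool_rot": TCP orientation; "contact_force": force on the tool from outside, world axes, zero at the start; "torque": the same for the moment, N m; "opening": finger opening in m.
Only numpy, scipy, OpenCV 4.12 (cv2) and the standard library are available. Lean on these libraries where they do the work, as an engineer would, in place of code of your own. Each camera call takes 0.05 s, during which the arm holds its last target. There are 200 camera calls.

### The job

Push the metal drive along its channel until it is fully home against the end stop of the dock, then flip the orange lever over so that it snaps into its other position and its gate arm locks the drive in. Only push with the fingers: do not lift the drive, and leave the heat sink, the jar and the screwdriver where they are. Finish with the hand clear of everything.

Things in the scene. Friction and masses are not known exactly. Their poses are not given: they have to be found in the camera images.
- dock: Fixed dark-grey dock plate, 250 mm (its x) by 150 mm (its y), 12 mm thick. Origin: centre of its underside, on the table. +x is the direction in which the drive is pushed home, z up. A channel for the drive runs along x at y = 0: blue guide walls 105 mm apart, 30 mm high, from x = -35 to +105 mm; open at the -x end. The lever stands on its +y side.
- dock_stop (a point): Middle of the top edge of the blue end stop's face, which the drive's front edge meets when home: 105 mm from the dock's origin along its +x, 34 mm above the table.
- drive_center (a point): Centre of the loose metal drive, an aluminium box 147 mm long (along the channel), 102 wide, 26 high, about 0.6 kg. It lies in the channel, bottom 12 mm and top 38 mm above the table, 35 to 60 mm short of home. Home: centre at x = +31.5 mm, y = 0 in the dock's frame (near edge at x = -42 mm). 1 to 4 N slides it.
- latch (a joint): Lever angle, rad. 0 = open: handle leans 40 degrees outward (dock's +y), steel gate arm stands up. 1.40 = closed: handle leans 40 degrees inward over the channel, gate arm level across its mouth, 4 mm behind a drive that is home. Sprung over centre: snaps to the nearer end from 0.70 (handle upright). If the drive is not home the gate lands on it and the lever cannot close.
- latch_hinge (a point): Hinge of the lever, its axis parallel to the dock's x, in a steel bracket 40 mm high: at x = -52, y = +90 mm in the dock's frame, 28 mm above the table. The lever turns in the vertical plane across the dock through this point.
- latch_ball (a point): Centre of the 26 mm orange ball at the end of the lever's 16 mm thick handle, 100 mm from the hinge. Open: 64 mm outward (dock's +y) of the hinge, 105 mm above the table; upright: 128 mm above the table. About 4 N at the ball along its arc (inward, dock's -y, and up) moves it; a level push needs more.
- heatsink: Bystander: finned heat sink 60 x 60 x 38 mm, loose on the table on the dock's -y side. Origin at the centre of its underside.
- jar: Bystander: small glass jar with blue cap, 52 mm across, 60 mm high, loose on the table on the dock's +y side, beyond the lever. Origin at the centre of its underside.
- driver: Bystander: red-handled screwdriver 170 mm long, lying on the table beyond the dock's end stop. Origin about the middle of its length, on the table.
Not all that is in view belongs to the job. Of the things that look like the part that bears drive_center, the middle-sized one is meant.

How it is judged:
By the outcome, as a careful person would: the job done as asked, in the order asked, and still so for the second after the job is handed in, with the robot touching nothing.
It also fails if it takes over 48 s, if anything falls off the work surface, if the arm or the gripper's body presses on something with over 40 N, if the wrist force passes 120 N, or if a joint passes its speed limit or range.

## Working session

There is one attempt and no reset: what is moved stays moved. The work goes in short steps, Python scripts to look and compute and a tool call to move; the robot and the scene stay as the last step left them, time stands still between calls to the robot, and variables do not carry over. Pictures are saved under pics/ and viewed, about 8 in all and at most 12, crops included, and the job is handed in when it is done.

Besides the shell and the picture viewer there is one more tool, called after "Request:" as name(argument=value, ...) on one line, values as JSON. jog_arm: Moves the arm, as the interface text tells. Its arguments: {"type":"object","properties":{"rows":{"type":"array","items":{"type":"number"}},"grip_force":{"type":"number"}},"required":["rows"]}

```bash
mkdir -p pics
cat > h.py <<'E'
import numpy as np, cv2
from cell import *
def shot(n):
    p,d=read_camera(n); return p,d
def world(n,d,uv,z=None):
    c=camera_info(n);K=np.array([[c['fx'],0,c['cx']],[0,c['fy'],c['cy']],[0,0,1]]);E=np.array(c['extrinsics'])
    uv=np.array(uv,float).reshape(-1,1,2)
    q=cv2.undistortPoints(uv,K,np.array(c['distortion'],float)).reshape(-1,2)
    r=np.c_[q[:,0],-q[:,1],-np.ones(len(q))]
    if z is None:
        dd=np.array([d[int(round(v)),int(round(u))] for u,v in uv.reshape(-1,2)])
        return (r*dd[:,None])@E[:3,:3].T+E[:3,3]
    R=r@E[:3,:3].T; return E[:3,3]+R*((z-E[2,3])/R[:,2])[:,None]
E
python3 - <<'E'
from h import *
for n in('top','scene'):
    p,d=shot(n); np.save(n+'d.npy',d); cv2.imwrite('pics/%s0.png'%n,p[:,:,::-1]); np.save(n+'p.npy',p)
s=observe(); print(s)
E
```

```text
{'time': 0.1, 'qpos': array([ 1.16900236e+00,  3.42649098e-01,  1.52495152e+00,  6.65356132e-06,
        1.27538170e+00, -1.45968970e-01]), 'qvel': array([ 0.00035   , -0.00186748, -0.00209022,  0.00012104, -0.00016841,
        0.00040322]), 'joint_efforts': array([ 1.47520263e-03, -4.31997442e+01, -2.44697607e+01,  7.18801981e-02,
        5.24525985e-02, -6.91988316e-05]), 'tool_pos': array([0.13264318, 0.50753523, 0.19220606]), 'tool_rot': array([-3.14021870e+00, -2.08422121e-04,  2.88576558e+00]), 'contact_force': array([-0.25345541,  0.26917901,  0.16657773]), 'torque': array([-0.00963848,  0.00544472, -0.02930365]), 'opening': 0.09190457172474044}
```

View pics/top0.png

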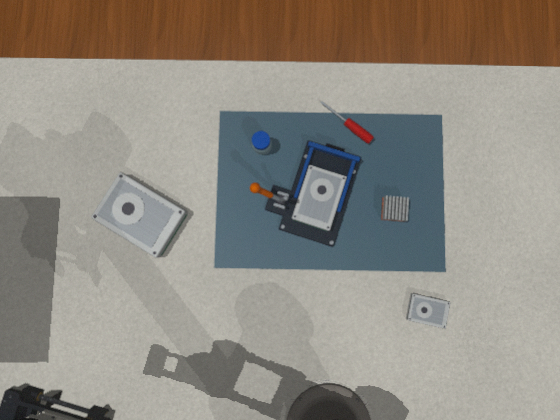

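View pics/scene0.png

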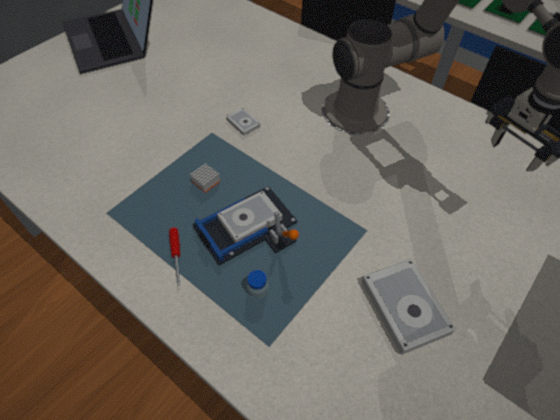

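The top view shows the dock at about (322,195) with the drive in it at (320,197). The orange ball is at (255,188), the jar at (262,141), the heat sink at (396,208) and the screwdriver at (350,125). The other two drives, at (140,215) and (428,310), are decoys.

Run:
```python
from h import *
p=np.load('topp.npy');d=np.load('topd.npy')
c=p[125:260,235:375]; cv2.imwrite('pics/crop.png',cv2.resize(c[:,:,::-1],None,fx=4.4,fy=4.4,interpolation=cv2.INTER_CUBIC))
vs,us=np.mgrid[90:270,215:445]; uv=np.c_[us.ravel(),vs.ravel()]
W=world('top',d,uv); ok=d[uv[:,1],uv[:,0]]>0; col=p[uv[:,1],uv[:,0]].astype(int)
print('table z',np.median(W[:,2]))
hsv=cv2.cvtColor(col[None].astype(np.uint8),cv2.COLOR_RGB2HSV)[0].astype(int)
near=(uv[:,0]>275)&(uv[:,0]<365)&(uv[:,1]>135)&(uv[:,1]<250)
dr=near&ok&(abs(W[:,2]-.038)<.006)&(hsv[:,1]<60)&(hsv[:,2]>90)
m=np.zeros(d.shape,np.uint8); m[uv[dr,1],uv[dr,0]]=1
m=cv2.morphologyEx(m,cv2.MORPH_OPEN,np.ones((3,3)))
n,l,s,_=cv2.connectedComponentsWithStats(m); k=1+s[1:,4].argmax()
v,u=np.nonzero(l==k); D=world('top',d,np.c_[u,v],.038)
r=cv2.minAreaRect((D[:,:2]*1000).astype(np.float32)); print('drive',r,len(u))
bl=near&(hsv[:,0]>100)&(hsv[:,0]<125)&(hsv[:,1]>150)&(W[:,2]>.02)
B=world('top',d,uv[bl],.042); print('blue',cv2.minAreaRect((B[:,:2]*1000).astype(np.float32)),bl.sum(),np.percentile(W[bl,2],[10,50,90]))
o=(hsv[:,0]<16)&(hsv[:,0]>5)&(hsv[:,1]>180)&(uv[:,0]<290)
O=W[o&ok];print('orange',O[:,2].max(),uv[o].min(0),uv[o].max(0)); t=O[O[:,2]>.1];print('ball',t.mean(0),len(t))
for nm,q in(('jar',(261,139)),('hs',(396,208))): print(nm,world('top',d,[q]))
print('stop? dock corners',world('top',d,[(280,228),(331,244),(311,141),(361,155)],.012))
```

```text
table z 0.0020270056053216523
drive ((574.2398681640625, 30.589962005615234), (101.10797882080078, 146.1891632080078), 72.56749725341797) 2176
blue ((627.7491455078125, 15.465194702148438), (135.34080505371094, 150.5282745361328), 73.19276428222656) 641 [0.02777632 0.03155976 0.03531368]
orange 0.11940845556010105 [250 183] [272 197]
ball [0.58329513 0.18844696 0.11427382] 75
jar [[0.71590268 0.18087435 0.06138674]]
hs [[ 0.54924579 -0.16426118  0.03798917]]
stop? dock corners [[ 0.49482048  0.1295878   0.012     ]
 [ 0.45583238 -0.00272294  0.012     ]
 [ 0.72681016  0.05194323  0.012     ]
 [ 0.69127721 -0.08043406  0.012     ]]
```

View pics/crop.png

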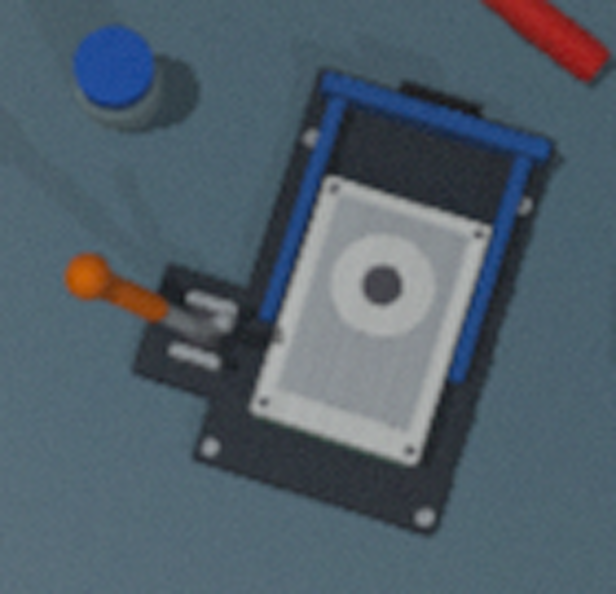

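Request:
jog_arm(rows=[0,0,0,0,8.4,0,0,0,0,8.4,0,0,0,0,8.4,0,0,0,0,8.4,0,0,0,0,8.4,0,0,0,0,8.4,0,0,0,0,8.4,0,0,0,0,8.4,0,0,0,0,8.4,0,0,0,0,8.4,0,0,0,0,8.4,0,0,0,0,0], grip_force=20)

```text
time: 1.3
tool_pos: [0.1327, 0.5077, 0.1924]
tool_rot: [-3.141, 0.001, 1.272]
contact_force: [0.6, -0.2, 1.3]
opening: 0.0019
```

Request:
jog_arm(rows=[0,-16.2,22.6,0,0,0,-16.2,22.6,0,0,0,-16.2,22.6,0,0,0,-16.2,22.6,0,0,0,-16.2,22.6,0,0,0,-16.2,22.6,0,0,0,-16.2,22.6,0,0,0,-16.2,22.6,0,0,0,-16.2,22.6,0,0,0,-16.2,22.6,0,0,0,-16.2,22.6,0,0,0,-16.2,22.6,0,0,0,-16.2,22.6,0,0,0,-16.2,22.6,0,0,0,-16.2,22.6,0,0,0,-16.2,22.6,0,0,0,-16.2,22.6,0,0,0,-16.2,22.6,0,0,0,-16.2,22.6,0,0,0,-16.2,22.6,0,0])

```text
time: 3.3
tool_pos: [0.4704, 0.0646, 0.1927]
tool_rot: [-3.141, -0.0, 1.278]
contact_force: [-0.8, 0.5, 0.4]
opening: 0.0003
```

```bash
cat > st.py <<'E'
from h import *
def st():
    s=observe(); a=np.radians(-17.2); R=np.array([[np.cos(a),np.sin(a)],[-np.sin(a),np.cos(a)]])
    p=s['tool_pos']*1e3; q=R@(p[:2]-[588.5,26.5]); f=s['contact_force']
    print('t',round(s['time'],2),'dock xyz',q.round(1),p[2].round(1),'rpy',np.degrees(s['tool_rot']).round(1),'f dock',(R@f[:2]).round(2),f[2].round(2),'open',s['opening'])
if __name__=='__main__': st()
E
python3 st.py
```

```text
t 3.3 dock xyz [-124.1    1.5] 192.7 rpy [-180.    -0.    73.2] f dock [-0.95  0.22] 0.36 open 0.0003109216629848887
```

Request:
jog_arm(rows=[0,-1.5,0,20,0,0,0,0,20,0,0,0,0,20,0,0,0,0,20,0,0,0,0,20,0,0,0,0,20,0,0,0,0,15,0,0,0,0,15,0,0,0,0,12,0,0,0,0,8,0,0,0,0,0,0,0,0,0,0,0])

```text
time: 4.5
tool_pos: [0.4697, 0.0642, 0.023]
tool_rot: [3.141, -0.0, 1.274]
contact_force: [0.2, -0.0, -0.0]
opening: 0.0006
```

Request:
jog_arm(rows=[0,0,4,0,0,0,0,4,0,0,0,0,4,0,0,0,0,4,0,0,0,0,4,0,0,0,0,4,0,0,0,0,4,0,0,0,0,4,0,0,0,0,4,0,0,0,0,4,0,0])

```text
time: 5.5
tool_pos: [0.508, 0.0524, 0.0228]
tool_rot: [-3.141, -0.0, 1.273]
contact_force: [-0.4, 0.9, -0.5]
opening: 0.0004
```

```bash
python3 st.py
```

```text
t 5.5 dock xyz [-84.6   0.9] 22.8 rpy [-180.    -0.    72.9] f dock [-0.67  0.72] -0.49 open 0.00038851958427905665
```

Request:
jog_arm(rows=[0,0,3,0,0,0,0,3,0,0,0,0,3,0,0,0,0,3,0,0,0,0,2,0,0,0,0,2,0,0])

```text
time: 6.1
tool_pos: [0.5231, 0.0478, 0.0228]
tool_rot: [-3.141, -0.0, 1.273]
contact_force: [-0.2, -0.9, 0.0]
opening: 0.0005
```

Run:
```python
from st import *
st(); p,d=shot('top'); cv2.imwrite('pics/c2.png',cv2.resize(p[125:260,235:375,::-1],None,fx=4.4,fy=4.4,interpolation=cv2.INTER_CUBIC))
p,d=shot('scene'); cv2.imwrite('pics/s2.png',cv2.resize(p[160:300,170:330,::-1],None,fx=4,fy=4,interpolation=cv2.INTER_CUBIC))
```

```text
t 6.1 dock xyz [-68.7   1. ] 22.8 rpy [-180.    -0.    72.9] f dock [ 0.08 -0.91] 0.01 open 0.0004597000590645629
```

View pics/s2.png

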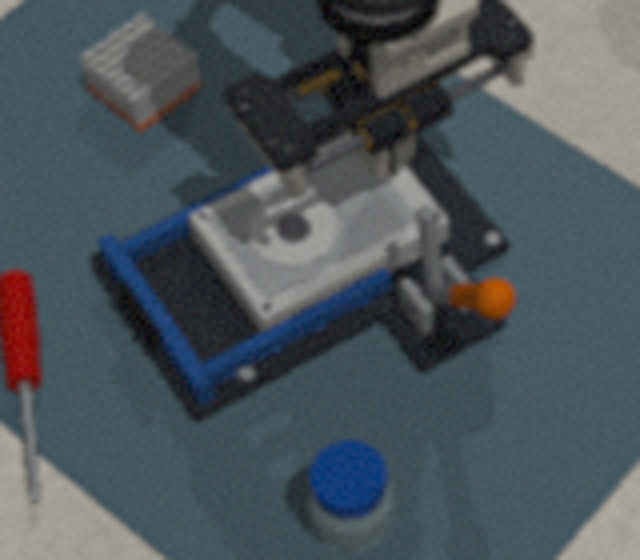

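Run:
```python
from st import *
a=np.radians(-17.2); R=np.array([[np.cos(a),np.sin(a)],[-np.sin(a),np.cos(a)]])
uv=[(170+x/4,160+y/4) for x,y in((192,215),(265,315),(445,215))]
for w in world('scene',None,uv,.038): print((R@(w[:2]*1e3-[588.5,26.5])).round(1))
uv=[(170+x/4,160+y/4) for x,y in((110,240),(205,378))]
for w in world('scene',None,uv,.042): print('stop',(R@(w[:2]*1e3-[588.5,26.5])).round(1))
```

```text
[ 56.1 -45.5]
[54.9 51. ]
[-87.5  48.3]
stop [112.7 -54.5]
stop [111.3  73.5]
```

View pics/c2.png

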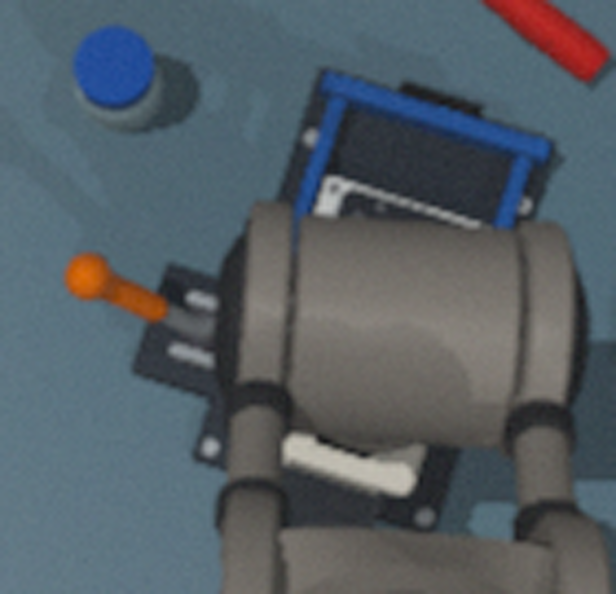

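```bash
cat >> h.py <<'E'
def proj(n,P):
    c=camera_info(n);K=np.array([[c['fx'],0,c['cx']],[0,c['fy'],c['cy']],[0,0,1]]);E=np.linalg.inv(np.array(c['extrinsics']))
    q=(np.atleast_2d(P)@E[:3,:3].T+E[:3,3])*[1,-1,-1]
    return cv2.projectPoints(q.reshape(-1,1,3),np.zeros(3),np.zeros(3),K,np.array(c['distortion'],float))[0].reshape(-1,2),q[:,2]
E
python3 - <<'E'
from st import *
s=observe();st()
p,d=shot('scene')
t=s['tool_pos'];img=np.ascontiguousarray(cv2.resize(p[180:260,220:310,::-1],None,fx=7,fy=7,interpolation=cv2.INTER_CUBIC))
for dz,c in((0,(0,0,255)),(.03,(0,255,0)),(.06,(255,0,0))):
    uv,z=proj('scene',t+[0,0,dz]);print(dz,uv,z,'seen',d[int(uv[0,1]),int(uv[0,0])])
    cv2.circle(img,tuple(int(v) for v in (uv[0]-[220,180])*7+3),5,c,-1)
cv2.imwrite('pics/s3.png',img)
E
```

```text
t 6.2 dock xyz [-68.6   0.9] 22.8 rpy [180.   -0.   72.9] f dock [ 0.73 -0.14] -0.63 open 0.0003612730575860596
0 [[266.15368201 208.36596082]] [1.22128628] seen 1.2008142
0.03 [[265.93611669 201.85469014]] [1.19699469] seen 1.1726305
0.06 [[265.70949382 195.07360105]] [1.17270311] seen 1.1026772
```

View pics/s3.png

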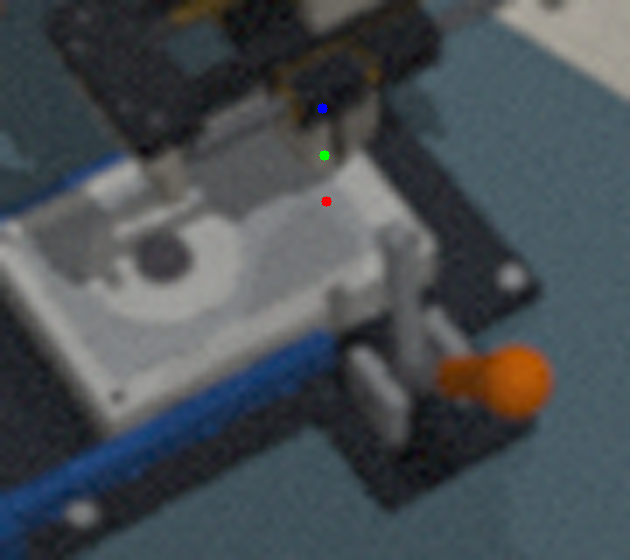

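Run:
```python
from st import *
a=np.radians(-17.2); R=np.array([[np.cos(a),np.sin(a)],[-np.sin(a),np.cos(a)]])
p,d=shot('scene')
pts=[(165,150),(165,170),(165,185),(150,220),(240,130),(240,190),(330,100),(310,135),(340,150),(365,130),(340,175),(326,201),(300,30),(100,100),(360,155),(400,225),(360,300),(430,245)]
uv=[(220+x/7,180+y/7) for x,y in pts]
W=world('scene',d,uv)*1e3
for q,w in zip(pts,W): print(q,(R@(w[:2]-[588.5,26.5])).round(0),w[2].round(0))
```

```text
(165, 150) [16. 37.] 156.0
(165, 170) [17. 36.] 143.0
(165, 185) [19. 39.] 140.0
(150, 220) [ -1. -18.] 37.0
(240, 130) [-18.  30.] 135.0
(240, 190) [-38. -10.] 39.0
(330, 100) [-52.  35.] 134.0
(310, 135) [-56.  14.] 87.0
(340, 150) [-70.  13.] 68.0
(365, 130) [-82.  12.] 70.0
(340, 175) [-75.   4.] 38.0
(326, 201) [-62.  14.] 41.0
(300, 30) [-48.  24.] 165.0
(100, 100) [25.  9.] 160.0
(360, 155) [-86.   1.] 39.0
(400, 225) [-53.  80.] 109.0
(360, 300) [-53.  52.] 26.0
(430, 245) [-87.  50.] 35.0
```

Request:
jog_arm(rows=[0,0,-10,-4,0,0,0,-15,0,0,0,0,-15,0,0,0,0,-15,0,0,0,0,-10,4,0,0,0,0,0,0])

```text
time: 6.9
tool_pos: [0.4589, 0.0673, 0.0226]
tool_rot: [-3.14, 0.0, 1.274]
contact_force: [1.1, -1.0, 0.4]
opening: 0.0005
```

Run:
```python
from st import *
st();s=observe()
a=np.radians(-17.2); R=np.array([[np.cos(a),np.sin(a)],[-np.sin(a),np.cos(a)]])
p,d=shot('scene')
img=cv2.resize(p[165:255,220:320,::-1],None,fx=6,fy=6,interpolation=cv2.INTER_CUBIC)
uv,_=proj('scene',s['tool_pos']);print(uv,(uv-[220,165])*6)
vs,us=np.mgrid[165:255,220:320];uv=np.c_[us.ravel(),vs.ravel()]
W=world('scene',d,uv)*1e3; Q=np.c_[(W[:,:2]-[588.5,26.5])@R.T,W[:,2]]
x0=-134
k=(abs(Q[:,0]-x0)<30)&(abs(Q[:,1])<25)&(Q[:,2]>25)&(Q[:,2]<140)
for lo in range(20,140,10):
    m=k&(Q[:,2]>=lo)&(Q[:,2]<lo+10)
    if m.sum():print(lo,m.sum(),Q[m].min(0).round(),Q[m].max(0).round())
cv2.imwrite('pics/s4.png',img)
```

```text
t 6.9 dock xyz [-135.8    0.7] 22.6 rpy [-179.9    0.    73. ] f dock [ 1.34 -0.62] 0.43 open 0.0005399808062171535
[[286.15041742 197.9091109 ]] [[396.90250454 197.45466538]]
50 2 [-141.   11.   57.] [-137.   11.   60.]
60 19 [-150.    9.   61.] [-124.   14.   70.]
70 28 [-154.   -8.   71.] [-118.   14.   80.]
80 30 [-153.   -1.   80.] [-117.   14.   90.]
90 7 [-153.   -7.   90.] [-117.   13.   99.]
100 1 [-116.   12.  101.] [-116.   12.  101.]
110 1 [-106.    3.  119.] [-106.    3.  119.]
120 7 [-107.  -20.  123.] [-105.   15.  130.]
130 18 [-107.  -23.  130.] [-104.   25.  140.]
```

View pics/s4.png

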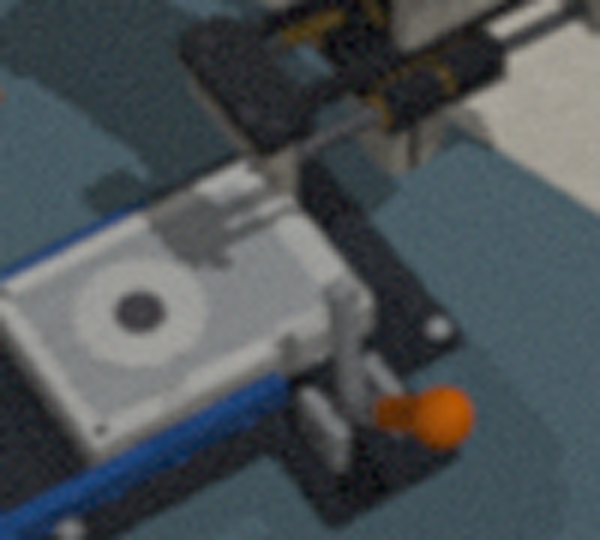

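The pictures disagree with the reported TCP height. The drive hasn't moved, and the fingertips are at about z = 58 mm where the state says 22.6. That means the reported z is about 35 mm too low, so I'll go by the camera height and lower the hand in small steps.

Request:
jog_arm(rows=[0,-1,0,5,0,0,-1,0,5,0,0,0,0,5,0,0,0,0,5,0,0,0,0,4,0,0,0,0,4,0,0,0,0,4,0,0,0,0,0,0])

```text
time: 7.75
tool_pos: [0.4599, 0.065, -0.0097]
tool_rot: [-3.141, 0.0, 1.273]
contact_force: [-0.8, -0.2, 0.4]
opening: 0.0001
```

```bash
cat > fz.py <<'E'
from st import *
def fz(cam='scene'):
    st();s=observe();a=np.radians(-17.2); R=np.array([[np.cos(a),np.sin(a)],[-np.sin(a),np.cos(a)]])
    x0,y0=R@(s['tool_pos'][:2]*1e3-[588.5,26.5])
    p,d=shot(cam);vs,us=np.mgrid[140:260,200:340];uv=np.c_[us.ravel(),vs.ravel()]
    W=world(cam,d,uv)*1e3; Q=np.c_[(W[:,:2]-[588.5,26.5])@R.T,W[:,2]]
    k=(abs(Q[:,0]-x0)<24)&(abs(Q[:,1]-y0)<16)&(Q[:,2]>14)&(Q[:,2]<140)
    for lo in range(10,130,10):
        m=k&(Q[:,2]>=lo)&(Q[:,2]<lo+10)
        if m.sum():print(lo,m.sum(),Q[m].min(0).round(),Q[m].max(0).round())
    return p,d,R
if __name__=='__main__': fz()
E
python3 fz.py
```

```text
t 7.75 dock xyz [-134.2   -1.3] -9.7 rpy [-179.9    0.    72.9] f dock [-0.72 -0.44] 0.36 open 5.2348267751952846e-05
10 3 [-114.  -14.   14.] [-111.   13.   16.]
20 6 [-144.    7.   22.] [-129.   10.   30.]
30 20 [-150.  -10.   30.] [-118.   12.   39.]
40 28 [-151.   -9.   40.] [-116.   12.   50.]
50 21 [-153.   -2.   50.] [-115.   12.   58.]
60 2 [-116.    6.   64.] [-115.    9.   65.]
110 14 [-124.  -16.  112.] [-110.    5.  119.]
120 16 [-125.  -17.  122.] [-110.   10.  130.]
```

Request:
jog_arm(rows=[0,0,5,0,0,0,0,5,0,0,0,0,5,0,0,0,0,5,0,0,0,0,3,0,0,0,0,3,0,0,0,0,3,0,0,0,0,3,0,0,0,0,3,0,0])

```text
time: 8.7
tool_pos: [0.4934, 0.0547, -0.0093]
tool_rot: [-3.141, 0.0, 1.273]
contact_force: [-1.9, 0.8, 1.3]
opening: 0.0004
```

Request:
jog_arm(rows=[0,0,3,0,0,0,0,3,0,0,0,0,3,0,0,0,0,3,0,0,0,0,3,0,0,0,0,3,0,0,0,0,3,0,0,0,0,3,0,0])

```text
time: 9.5
tool_pos: [0.5169, 0.0475, -0.0092]
tool_rot: [-3.141, -0.0, 1.273]
contact_force: [-1.4, -0.4, 0.4]
opening: 0.0005
```

```bash
python3 fz.py|head -1
```

```text
t 9.5 dock xyz [-74.6  -1.1] -9.2 rpy [-180.    -0.    72.9] f dock [-1.2  -0.84] 0.38 open 0.0005284675791229298
```

Pushing force is plausible, at about 1 to 2 N. I expect home near TCP x = -61, so I'll continue slowly.

Request:
jog_arm(rows=[0,0,2,0,0,0,0,2,0,0,0,0,2,0,0,0,0,2,0,0,0,0,1.5,0,0,0,0,0,0,0])

```text
time: 10.15
tool_pos: [0.5262, 0.0447, -0.0091]
tool_rot: [3.141, -0.0, 1.273]
contact_force: [-1.3, 0.0, 0.4]
opening: 0.0005
```

Request:
jog_arm(rows=[0,0,1.5,0,0,0,0,1,0,0,0,0,0,0,0])

```text
time: 10.45
tool_pos: [0.5283, 0.0441, -0.0092]
tool_rot: [3.141, -0.0, 1.273]
contact_force: [-1.7, -1.4, -0.1]
opening: 0.0001
```

Run:
```python
from fz import *
p,d,R=fz()
cv2.imwrite('pics/s5.png',cv2.resize(p[165:285,185:315,::-1],None,fx=5,fy=5,interpolation=cv2.INTER_CUBIC))
```

```text
t 10.45 dock xyz [-62.7  -1. ] -9.2 rpy [180.   -0.   72.9] f dock [-1.21 -1.85] -0.07 open 0.00014002927566047238
10 7 [-80.   2.  14.] [-61.  13.  15.]
20 5 [-70.   7.  24.] [-57.  10.  28.]
30 39 [-76. -13.  30.] [-39.  13.  39.]
40 29 [-79.  -7.  40.] [-41.  12.  50.]
50 20 [-80.   3.  50.] [-44.  13.  58.]
60 2 [-44.   5.  60.] [-42.  13.  67.]
110 14 [-44. -16. 111.] [-39.   4. 118.]
120 18 [-54. -15. 121.] [-40.  11. 129.]
```

View pics/s5.png

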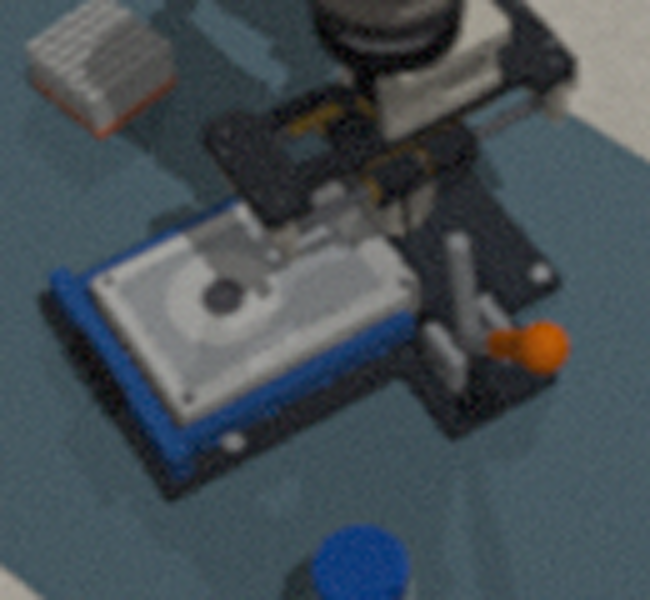

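The drive is almost at the stop: its front edge, from (90,285) to (185,420), is next to the blue end stop. I'll move in 1 mm steps until the force rises.

Request:
jog_arm(rows=[0,0,1,0,0,0,0,0,0,0,0,0,1,0,0,0,0,0,0,0])

```text
time: 10.9
tool_pos: [0.5302, 0.0435, -0.0092]
tool_rot: [3.141, -0.0, 1.273]
contact_force: [-1.9, -0.0, -0.6]
opening: -0.0002
```

Request:
jog_arm(rows=[0,0,1,0,0,0,0,0,0,0])

```text
time: 11.1
tool_pos: [0.5312, 0.0432, -0.0092]
tool_rot: [3.141, -0.0, 1.273]
contact_force: [-2.7, 0.1, 0.3]
opening: 0.0004
```

Request:
jog_arm(rows=[0,0,1,0,0,0,0,0,0,0])

```text
time: 11.3
tool_pos: [0.5322, 0.0429, -0.0092]
tool_rot: [3.141, -0.0, 1.273]
contact_force: [-1.2, 0.0, 0.4]
opening: 0.0007
```

Request:
jog_arm(rows=[0,0,1,0,0,0,0,0,0,0])

```text
time: 11.5
tool_pos: [0.5331, 0.0426, -0.0092]
tool_rot: [3.141, -0.0, 1.273]
contact_force: [-1.6, -0.0, 0.2]
opening: 0.0
```

Request:
jog_arm(rows=[0,0,1,0,0,0,0,0,0,0])

```text
time: 11.7
tool_pos: [0.5332, 0.0425, -0.0093]
tool_rot: [-3.14, 0.0, 1.273]
contact_force: [-4.2, 1.5, 2.5]
opening: 0.0005
```

Request:
jog_arm(rows=[0,0,1,0,0,0,0,0,0,0])

```text
time: 11.9
tool_pos: [0.5333, 0.0426, -0.0094]
tool_rot: [-3.138, 0.0, 1.273]
contact_force: [-7.6, 2.7, 3.7]
opening: 0.0004
```

The drive is home: the tip stops at dock x ≈ -57.5 and the force climbs to 8 N. I'll give it one more firm millimetre, back off, lift, and go round to the outer side of the lever.

Request:
jog_arm(rows=[0,0,1,0,0,0,0,0,0,0,0,0,-5,0,0,0,0,-10,0,0,0,0,0,-20,0,0,0,0,-25,0,0,0,0,-25,0,0,0,0,-25,0,0,0,0,-25,0,0,0,0,-25,0,0,0,0,-15,0,0,0,0,0,0])

```text
time: 13.1
tool_pos: [0.523, 0.046, 0.1531]
tool_rot: [3.136, -0.001, 1.273]
contact_force: [1.7, 0.6, -0.4]
opening: 0.0005
```

Request:
jog_arm(rows=[0,20,2,0,0,0,20,2,0,0,0,20,2,0,0,0,20,2,0,0,0,20,2,0,0,0,20,2,0,0,0,20,2,0,0,0,20,2,0,0,0,20,0,0,0,0,15,0,0,0,0,0,0,0,0])

```text
time: 14.2
tool_pos: [0.5936, 0.2293, 0.1491]
tool_rot: [-3.14, 0.0, 1.275]
contact_force: [-1.1, -0.2, -0.0]
opening: 0.0003
```

Run:
```python
from fz import *
p,d,R=fz()
vs,us=np.mgrid[150:300,180:340];uv=np.c_[us.ravel(),vs.ravel()]
def Q(P): return np.c_[(P[:,:2]*1e3-[588.5,26.5])@R.T,P[:,2]*1e3]
hsv=cv2.cvtColor(p,cv2.COLOR_RGB2HSV)[150:300,180:340].reshape(-1,3).astype(int)
o=(hsv[:,0]<16)&(hsv[:,0]>5)&(hsv[:,1]>170)&(hsv[:,2]>120)
W=Q(world('scene',d,uv[o]));k=(W[:,1]>100)&(W[:,2]>80);print('orange',W[k].min(0).round(),W[k].max(0).round(),k.sum())
# ball centre by sphere fit r=13
from scipy.optimize import least_squares
k&=W[:,2]>98; f=least_squares(lambda c:np.linalg.norm(W[k]-c,axis=1)-13,[-52,154,105],loss='soft_l1');print('ball',f.x.round(1),abs(f.fun).mean())
p,d=shot('top')
cv2.imwrite('pics/t6.png',cv2.resize(p[125:260,215:375,::-1],None,fx=4.4,fy=4.4,interpolation=cv2.INTER_CUBIC))
```

```text
t 14.2 dock xyz [-55.1 195.3] 149.1 rpy [-179.9    0.    73.1] f dock [-1.02 -0.57] -0.04 open 0.0003198174869175535Traceback (most recent call last):
  File "<stdin>", line 7, in <module>
  File "h.py", line 8, in world
    q=cv2.undistortPoints(uv,K,np.array(c['distortion'],float)).reshape(-1,2)
      ~~~~~~~~~~~~~~~~~~~^^^^^^^^^^^^^^^^^^^^^^^^^^^^^^^^^^^^^^
cv2.error: OpenCV(4.12.0) /io/opencv/modules/calib3d/src/undistort.dispatch.cpp:347: error: (-215:Assertion failed) CV_IS_MAT(_src) && CV_IS_MAT(_dst) && (_src->rows == 1 || _src->cols == 1) && (_dst->rows == 1 || _dst->cols == 1) && _src->cols + _src->rows - 1 == _dst->rows + _dst->cols - 1 && (CV_MAT_TYPE(_src->type) == CV_32FC2 || CV_MAT_TYPE(_src->type) == CV_64FC2) && (CV_MAT_TYPE(_dst->type) == CV_32FC2 || CV_MAT_TYPE(_dst->type) == CV_64FC2) in function 'cvUndistortPointsInternal'
```

Run:
```python
from st import *
from scipy.optimize import least_squares
a=np.radians(-17.2); R=np.array([[np.cos(a),np.sin(a)],[-np.sin(a),np.cos(a)]])
def Q(P): return np.c_[(P[:,:2]*1e3-[588.5,26.5])@R.T,P[:,2]*1e3]
for n in('scene','top'):
    p=np.load(n+'p.npy');d=np.load(n+'d.npy');h=cv2.cvtColor(p,cv2.COLOR_RGB2HSV).astype(int)
    v,u=np.nonzero((h[...,0]<16)&(h[...,0]>4)&(h[...,1]>170)&(h[...,2]>110)&(d>0))
    W=Q(world(n,d,np.c_[u,v]));k=(abs(W[:,0]+52)<25)&(W[:,1]>135)&(W[:,1]<180)&(W[:,2]>95)
    f=least_squares(lambda c:np.linalg.norm(W[k]-c,axis=1)-13,[-52,154,105],loss='soft_l1');print(n,'ball',f.x.round(1),abs(f.fun).mean(),k.sum())
p,d=shot('scene');cv2.imwrite('pics/s6.png',cv2.resize(p[120:300,170:350,::-1],None,fx=3.3,fy=3.3,interpolation=cv2.INTER_CUBIC))
vs,us=np.mgrid[100:300,170:350];W=Q(world('scene',d,np.c_[us.ravel(),vs.ravel()]))
k=(abs(W[:,0]+55)<24)&(abs(W[:,1]-195)<14)&(W[:,2]>120)&(W[:,2]<230);print('tip',W[k].min(0),W[k].max(0),k.sum(), np.sort(W[k,2])[:6])
```

```text
scene ball [-51.9 155.  104.4] 1.2131526210349275 59
top ball [-50.3 153.9 105. ] 1.1725429097703515 84
tip [-70.87462461 184.85026133 184.10579072] [-36.62480617 206.69398897 221.06136818] 71 [184.10579072 184.2643938  185.22379939 186.00925618 186.45567541
 186.63529094]
```

View pics/s6.png

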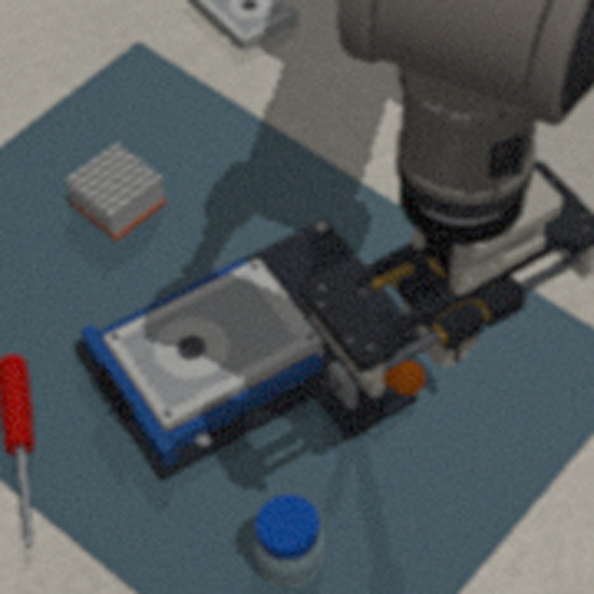

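The ball is at dock (-51,154.5,105) from both cameras. The height offset holds at +35 mm, since the tip is seen at 184 where 149 is reported. The drive is against the stop. Next I'll lower the tip to a true 92 mm outside the ball and push along its arc.

Request:
jog_arm(rows=[0,0,3,15,0,0,0,0,20,0,0,0,0,20,0,0,0,0,20,0,0,0,0,17,0,0,0,0,0,0,0,-5,0,0,0,0,-5,0,0,0,0,-5,0,0,0,0,0,0,0,0])

```text
time: 15.3
tool_pos: [0.593, 0.2124, 0.0599]
tool_rot: [3.14, -0.002, 1.272]
contact_force: [0.2, 1.2, 0.1]
opening: 0.0003
```

Request:
jog_arm(rows=[0,-3,0,0,0,0,-5,0,-3.8,0,0,-5,0,-3.8,0,0,-5,0,-2.8,0,0,-5,0,-2.8,0])

```text
time: 15.8
tool_pos: [0.5876, 0.1935, 0.0748]
tool_rot: [3.137, -0.007, 1.274]
contact_force: [1.2, 9.4, 8.6]
opening: 0.0007
```

```bash
python3 st.py
```

```text
t 15.8 dock xyz [-50.3 159.3] 74.8 rpy [179.7  -0.4  73. ] f dock [-1.59  9.31] 8.6 open 0.000656685675102821
```

Request:
jog_arm(rows=[0,-5,0,-1.5,0,0,-5,0,-1.5,0,0,-5,0,-1,0,0,-5,0,-1,0])

```text
time: 16.2
tool_pos: [0.5804, 0.1721, 0.0781]
tool_rot: [3.14, -0.002, 1.274]
contact_force: [1.0, 4.5, 2.7]
opening: 0.0003
```

Request:
jog_arm(rows=[0,-5,0,-0.5,0,0,-5,0,-0.5,0,0,-5,0,0,0,0,-5,0,0,0])

```text
time: 16.6
tool_pos: [0.5734, 0.1515, 0.0776]
tool_rot: [-3.141, 0.001, 1.273]
contact_force: [-0.1, 0.5, -0.7]
opening: 0.0002
```

```bash
python3 st.py
```

```text
t 16.6 dock xyz [-51.4 115. ] 77.6 rpy [-1.799e+02  1.000e-01  7.290e+01] f dock [-0.27  0.4 ] -0.69 open 0.0002145058003367822
```

Request:
jog_arm(rows=[0,-5,0,0,0,0,-3,0,0,0,0,0,0,0,0,0,0,0,0,0])

```text
time: 17.0
tool_pos: [0.5716, 0.1447, 0.0779]
tool_rot: [-3.141, 0.0, 1.273]
contact_force: [0.0, -0.1, 0.1]
opening: 0.0002
```

Request:
jog_arm(rows=[0,15,0,0,0,0,20,0,-10,0,0,20,0,-25,0,0,15,0,-30,0,0,0,0,-30,0,0,0,-30,-20,0,0,0,-40,0,0,0,0,-40,0,0,0,0,-40,0,0,0,0,0,0,0])

```text
time: 18.0
tool_pos: [0.4445, 0.258, 0.1935]
tool_rot: [-3.14, -0.0, 1.277]
contact_force: [0.1, -0.2, -0.2]
opening: 0.0003
```

Run:
```python
from st import *
st(); a=np.radians(-17.2); R=np.array([[np.cos(a),np.sin(a)],[-np.sin(a),np.cos(a)]])
def Q(P): return np.c_[(P[:,:2]*1e3-[588.5,26.5])@R.T,P[:,2]*1e3]
t,_=shot('top');n='scene';p,d=shot(n)
b=cv2.resize(p[150:300,165:325,::-1],None,fx=3,fy=3,interpolation=cv2.INTER_CUBIC);c=cv2.resize(t[90:260,235:420,::-1],(490,450),interpolation=cv2.INTER_CUBIC)
im=np.hstack([b,c]);im=cv2.resize(im,None,fx=.82,fy=.82);print(im.shape);cv2.imwrite('pics/f7.png',im)
h=cv2.cvtColor(p,cv2.COLOR_RGB2HSV).astype(int)
v,u=np.nonzero((h[...,0]<16)&(h[...,0]>4)&(h[...,1]>170)&(h[...,2]>90)&(d>0))
W=Q(world(n,d,np.c_[u,v]));k=(abs(W[:,0]+52)<25)&(W[:,1]>-10)&(W[:,2]>60);print(k.sum(),W[k].min(0),W[k].max(0))
```

```text
t 18.0 dock xyz [-206.   178.6] 193.5 rpy [-179.9   -0.    73.2] f dock [ 0.21 -0.19] -0.24 open 0.0002529684586355934
(369, 795, 3)
170 [-63.56549715  17.98153165  60.99657187] [-38.8868052   69.51740097 118.8209721 ]
```

View pics/f7.png

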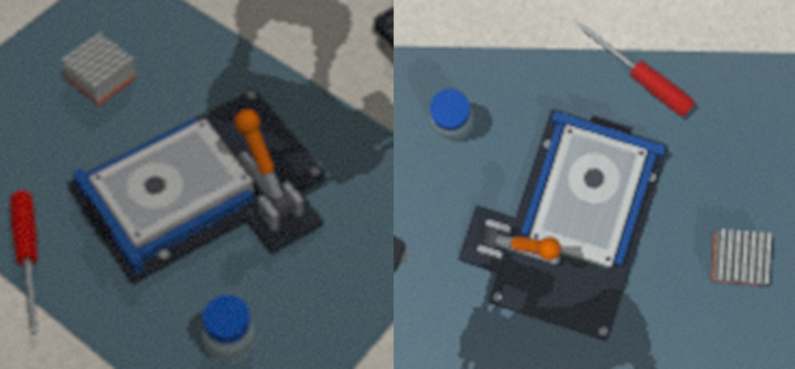

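The lever is closed: the ball tops out at 118.8 mm with its centre near dock y = 28 mm (26 mm expected). The drive is against the stop, the gate is down behind it, and the hand is clear.

```bash
python3 -c "
from cell import *
print(hand_in())"
```

```text
the job is handed in; nothing more can be done
None
```

I pushed the drive home against the end stop and flipped the orange lever. It snapped closed with the gate arm down behind the drive. I handed in at about 18 s, with no verdict reported.

**Last checks:**
- **Drive:** the fingertip stopped moving while the push force climbed past 8 N. The final pictures show the drive against the stop.
- **Lever:** the ball's top is 118.8 mm above the table and its centre is near dock y = 28 mm. The closed position should put these at 118 mm and 26 mm.
- **Bystanders:** the heat sink, jar and screwdriver look unmoved in the pictures; I did not measure them again.
- **Hand:** it is clear of everything, with no contact force.

**What disagreed:**
- **Height reading:** the reported tool height was about 35 mm lower than the fingertips in the camera. My first push therefore passed above the drive without touching it. I measured the offset, which was the same at low and high positions, and used the camera height from then on.
- **Dock position:** the drive stopped about 3.5 mm further along than my dock estimate predicted. This is within my measuring error and the uncertainty in the finger thickness.

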